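# Mount a column between the end stops and hold its clamp arm level over it

## Robot

A 6-joint arm with a two-finger parallel gripper is mounted at the origin on a cart in front of the work surface, level with it; the furniture and walls round the work are solid. World frame = base frame: x ahead of the robot, y to its left, z up, the work surface at z = 0. Lengths are in m, angles in rad, forces in N, time in s.
With the tool pointing down it reaches from about 0.275 to 0.85 m from the base axis. Payload 5.2 kg.
Tool frame: the origin (TCP) lies on the front face of the gripper's body, between the roots of the fingers; the fingertips stand 73 mm ahead of it and the grasp point (between the pads) lies grasp_offset ahead of it (grasp_offset is the distance from the TCP to the grasp point, in m); z points along the fingers, x is the direction in which the jaws open and shut, and the axes are right-handed (so a half turn about z gives the same grasp; the last joint's range is limited). The gripper opens to 85 mm and grips with 20 to 120 N. Pads are 22 mm wide; open, the fingers measure 114 mm over their backs; the gripper's body (76 mm by 85 mm) begins 54 mm behind the grasp point. The pads swing forward as they close: fully open they stand 13 mm farther back than shut.
Start: joints at [1.053, 0.259, 1.535, -0, 1.348, -0.203], TCP at [0.17, 0.523, 0.304] pointing down, gripper open.
Joint ranges: [-3.14, 3.14], [-0.91, 2.08], [0.19, 2.58], [-1.22, 4.36], [0.22, 2.71], [-3.12, 3.12]. Speed limits (rad/s): [2.57, 2.57, 3.14, 3.14, 3.14, 3.14].

## Interface

Orientations are given as a unit quaternion [w, x, y, z].
In Python, from workcell import state, camera, camera_model, close_job, grasp_offset gives the robot as it stands.
- The arm moves only by the tool move_arm, never from a script. Its argument "motion" is a list of rows, each a list of 3 entries, a list of its own where there are three numbers: the shift along the tool's x, y, z in m, then the turn, a rotation vector about the tool's x, y, z in rad, then the opening in per cent of the stroke, from 0 (shut) to 100 (fully open). A call has exactly 10 rows; each row is the pose to reach, as a shift and turn from the pose commanded when the call began, along the tool's axes at that moment; what a row does not reach only later rows make up. A row lasts 1/12 s, in which the tool goes at most 41.7 mm and 7.16 degrees, less where a joint would pass 70% of its speed; a pose out of reach is approached as far as the arm can. A call with a gripper value outside its range is refused whole. The fingers move at their own pace and stop on an object; "force" is the grip in N (left out, the last holds). Time passes only in rows, so rows that repeat a pose let the fingers close, or fill a call up. It gives the time, the measured TCP pose, the force and the opening at its end, in the units of the state.
- state(): the state, without advancing time (a new reading comes with each control period).
- camera(name): name is "scene" or "top" or "wrist"; returns the picture (480x640x3 uint8, red, green, blue); there is no depth.
- camera_model(name): a dict with "fx", "fy", "cx", "cy" (pixels), "camera_from_world" (4x4, takes a point from world to camera coordinates); the wrist camera has in their place "hand_eye" (4x4, takes a point from camera to tool coordinates, whose origin is the TCP and whose axes are the tool frame's). Camera axes: x right, y down, z forward; pixel columns grow to the right and rows downward; lengths in m; the calibration is good to about 2 mm. A picture is of the moment at which its call begins: read the wrist's pose just before it. camera_model takes no time and is no camera call.
- close_job(): hands the job in, once; it reports no verdict.
The state is a dict: "time_s": time; "joints": joint angles; "dq": joint speeds; "tau": joint torques, N m; "eef_pos": TCP position; "eef_rot": TCP orientation; "wrist_force": force on the tool from outside, world axes, zero at the start; "wrist_torque": the same for the moment, N m; "width": finger opening in m.
Only numpy, scipy, OpenCV 4.12 (cv2) and the standard library are available. Lean on these libraries where they do the work, as an engineer would, in place of code of your own. Each camera call takes 0.05 s, during which the arm holds its last target.

## Task

Lay the long steel column in the two V saddles of the column stand, let go of it, and slide the tailstock up until the column is held endways, without play, between the tailstock and the headstock. Then pick up the clamp arm by its balance point and hold it level, lined up with the column, the heavy boss about 5 cm above the round seat on the headstock and the toe over the saddle nearer the tailstock, as if about to lower it for bolting; finish while still holding it there. Leave the short column, the beaker and the jar where they are.

Things in the scene. Friction and masses are not known exactly. Their poses are not given: they have to be found in the camera images.
- column_mid (a point): Centre of the long steel column (loose, lying on the worktop, this point 7.5 mm up): a tube 9.6 mm in diameter with a hexagonal fitting at each end, 16 mm wide, 15 mm high, 21 mm long; 168 mm long overall, 110 g. Its y axis runs along the tube; both ends are alike. The bare tube reaches 60 mm either side of the centre.
- column_home (a point): Where the long column's centre lies when it is home in the stand, 52 mm above the worktop. y runs along the stand from tailstock to headstock, x across. Two V saddles (90 degrees), 12 mm long, stand 45 mm either side of this point along y; each V is 22 mm wide at its top, 57 mm above the worktop. The headstock's round stop pad is 84 mm away along +y. The tube slides easily in the saddles.
- column_stand: The stand, fixed to the worktop: base plate 85 (x) x 310 (y) x 10 mm, origin under its centre; at its +y end the headstock, a fixed grey block 44 mm wide and 36 mm long, 58 mm high with the seat on it; at its -y end the sliding tailstock.
- tailstock (a joint): Travel of the grey tailstock block (40 mm wide, 64 mm high without its knob) along the stand towards the headstock, in m: 0 = fully back; its nose touches the column that is home against the headstock at 0.050 (end of travel without column 0.056). It starts between 0 and 0.012. It stays where it is left and takes about 3 N to slide.
- tail_knob (a point): Middle of the upright round steel knob on top of the tailstock, 80 mm above the worktop: knob 16 mm in diameter, from 64 to 94 mm above the worktop. It moves with the tailstock.
- bar_middle (a point): Middle of the bar of the clamp arm (loose; stands on its boss and its toe, this point 32 mm up, 24 mm free under the bar). The bar is steel, 14 mm wide (x), 16 mm high, 165 mm long (y). The arm weighs 0.45 to 0.7 kg and is boss-heavy: it balances 35 mm from this point towards the boss (+y), 38 mm from the boss's axis, where the bar is bare.
- boss_foot (a point): Centre of the underside of the clamp arm's heavy dark round boss, 36 mm in diameter and 46 mm high, at one end of the bar, 73.5 mm from bar_middle along its +y.
- toe_foot (a point): Centre of the underside of the clamp arm's toe, a thin spindle with a 20 mm rubber foot near the other end of the bar, 77.5 mm from bar_middle along its -y, 151 mm from boss_foot and at the same height when the arm is level.
- seat (a point): Centre of the round steel seat (34 mm in diameter) on top of the headstock, 58 mm above the worktop; the clamp arm's boss belongs above it.
- far_saddle (a point): Point on the column axis (52 mm above the worktop) in the V saddle nearer the tailstock, 151 mm from the seat along the stand; the clamp arm's toe belongs above it.
- short_column: Bystander: a shorter steel column, 124 mm long, lying in front of the stand; origin under its centre. Leave it alone.
- beaker: Bystander: small glass beaker, 46 mm wide, 59 mm high; origin at the centre of its underside. Leave it alone.
- seal_jar: Bystander: small jar with a screw lid, 44 mm wide, 42 mm high; origin at the centre of its underside. Leave it alone.

How it is judged:
By the outcome, as a careful person would: the job done as asked, in the order asked, and still so for the second after the job is handed in, while the arm keeps its last pose, push and grip.
It also fails if it takes over 58 s, if anything falls off the work surface, if the arm or the gripper's body presses on something with over 40 N, if the wrist force passes 120 N, or if a joint passes its speed limit or range.

## Working session

There is one attempt and no reset: what is moved stays moved. The work goes in short steps, Python scripts to look and compute and a tool call to move; the robot and the scene stay as the last step left them, time stands still between calls to the robot, and variables do not carry over. Pictures are saved under pics/ and viewed, and the job is handed in when it is done.

Besides the shell and the picture viewer there is one more tool, called by a JSON object that holds its "fn" and its "kwargs". move_arm: Moves the arm, as the interface text tells. Its arguments: {"type":"object","properties":{"motion":{"type":"array","items":{"type":"array"}},"force":{"type":"number"}},"required":["motion"]}

```bash
mkdir -p pics; ls; python3 - <<'E'
from workcell import state,camera,camera_model,grasp_offset
import cv2,json
print(grasp_offset)
s=state();print({k:s[k] for k in s})
for n in("scene","top","wrist"):
    cv2.imwrite(f"pics/{n}0.png",camera(n)[:,:,::-1]); print(n,camera_model(n))
E
```

```text
pics
0.0539
{'time_s': 0.0, 'joints': array([ 1.05318835e+00,  2.59337193e-01,  1.53609212e+00, -7.58581098e-06,
        1.34797421e+00, -2.02803088e-01]), 'dq': array([ 2.16978996e-04, -3.43023472e-04, -1.53461891e-03,  2.95143005e-04,
        5.69623501e-05, -8.32903264e-04]), 'tau': array([ 2.65178074e-03, -4.46031189e+01, -2.90570533e+01,  8.43034263e-05,
        1.16244957e-02,  1.31192277e-05]), 'eef_pos': array([0.17007918, 0.52262757, 0.30307406]), 'eef_rot': array([ 3.76859254e-04,  8.09205869e-01,  5.87524503e-01, -8.23292446e-04]), 'wrist_force': array([ 0.61522619, -0.21759961,  0.20196787]), 'wrist_torque': array([-0.01294471,  0.06527801, -0.0405314 ]), 'width': 0.08535944982236628}
scene {'fx': 446.52497549712785, 'fy': 446.52497549712785, 'cx': 322.77239773955233, 'cy': 244.24489837319163, 'camera_from_world': array([[ 0.82456708, -0.56558854,  0.01409744, -0.41932321],
       [-0.37450267, -0.56432259, -0.73572261,  0.28776207],
       [ 0.42407178,  0.60137312, -0.67713625,  0.65163078],
       [ 0.        ,  0.        ,  0.        ,  1.        ]])}
top {'fx': 572.7770975333244, 'fy': 572.7770975333244, 'cx': 312.835589052925, 'cy': 245.64060024798744, 'camera_from_world': array([[ 0.01186624, -0.99990375, -0.00718926,  0.04717214],
       [-0.99529686, -0.01111967, -0.0962316 ,  0.54498085],
       [ 0.0961424 ,  0.00829735, -0.99533301,  1.17044459],
       [ 0.        ,  0.        ,  0.        ,  1.        ]])}
wrist {'fx': 402.97443764464253, 'fy': 402.97443764464253, 'cx': 317.38811071482456, 'cy': 238.57711968282138, 'hand_eye': array([[ 9.99999899e-01,  6.89653285e-05, -4.43349924e-04,
         2.97439217e-04],
       [ 6.32691759e-05,  9.56568931e-01,  2.91506219e-01,
        -7.35196790e-02],
       [ 4.44198585e-04, -2.91506218e-01,  9.56568831e-01,
        -7.02662727e-02],
       [ 0.00000000e+00,  0.00000000e+00,  0.00000000e+00,
         1.00000000e+00]])}
```

View pics/scene0.png

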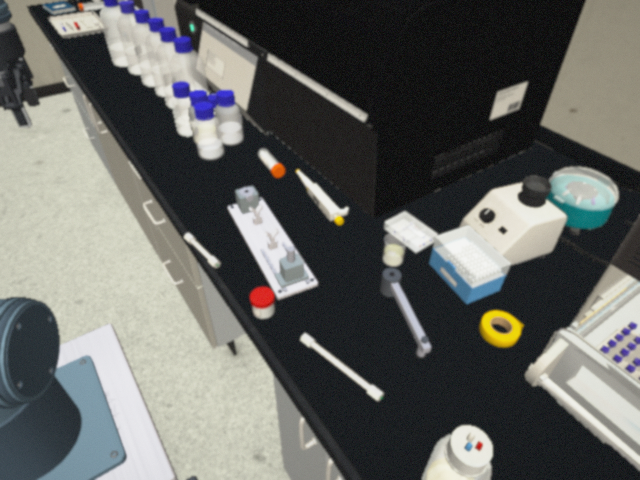

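View pics/top0.png

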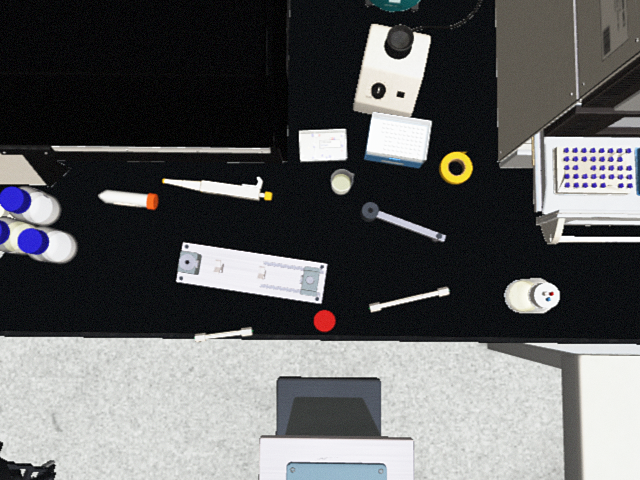

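View pics/wrist0.png

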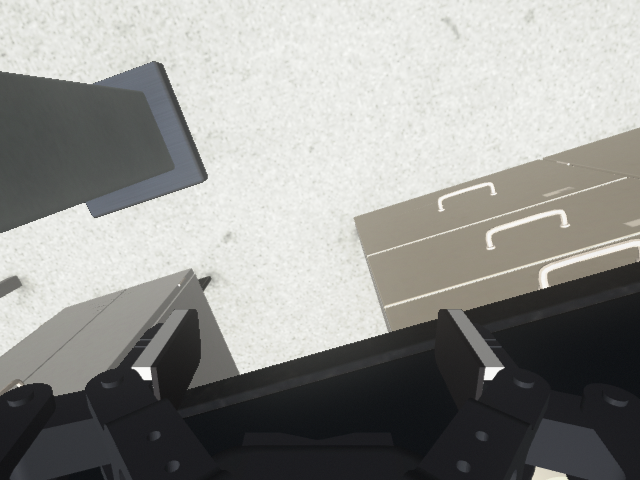

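Top view: the stand spans (180,262) to (325,283), with the headstock at the left (189,262) and the tailstock at the right (311,280). The long column is at (410,299), the clamp arm boss at (370,211) and its toe at (441,238). The short column is at (223,334), the jar at (324,321) and the beaker at (342,182). Next I'll zoom in for measurements.

```bash
python3 - <<'E'
import cv2
t=cv2.imread("pics/top0.png")
for n,(x,y,w,h,k) in {"zA":(170,235,165,75,4.8),"zB":(350,190,110,125,4.7)}.items():
    cv2.imwrite(f"pics/{n}.png",cv2.resize(t[y:y+h,x:x+w],None,fx=k,fy=k,interpolation=cv2.INTER_CUBIC))
E
```

```text
(no output)
```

View pics/zA.png

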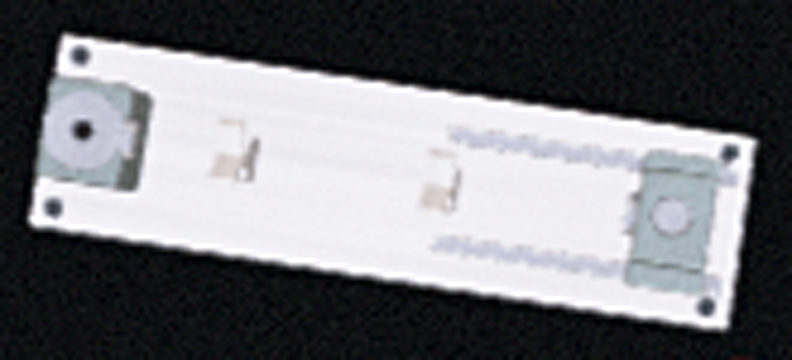

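View pics/zB.png

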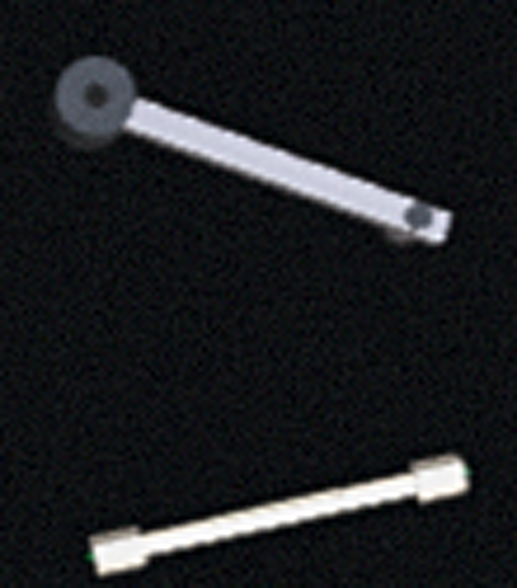

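```bash
cat > h.py <<'E'
import numpy as np,cv2
from workcell import state,camera,camera_model,grasp_offset
from scipy.spatial.transform import Rotation as R
def p2w(uv,z,cam="top",pose=None):
    m=camera_model(cam)
    if cam=="wrist":
        s=pose or state(); T=np.eye(4);q=s['eef_rot'];T[:3,:3]=R.from_quat([q[1],q[2],q[3],q[0]]).as_matrix();T[:3,3]=s['eef_pos']
        W=T@m['hand_eye']
    else: W=np.linalg.inv(m['camera_from_world'])
    d=W[:3,:3]@np.array([(uv[0]-m['cx'])/m['fx'],(uv[1]-m['cy'])/m['fy'],1.]);o=W[:3,3]
    return o+d*(z-o[2])/d[2]
def w2p(p,cam="top",pose=None):
    m=camera_model(cam)
    if cam=="wrist":
        s=pose or state(); T=np.eye(4);q=s['eef_rot'];T[:3,:3]=R.from_quat([q[1],q[2],q[3],q[0]]).as_matrix();T[:3,3]=s['eef_pos']
        C=np.linalg.inv(T@m['hand_eye'])
    else: C=m['camera_from_world']
    c=C[:3,:3]@np.asarray(p)+C[:3,3]
    return np.array([m['fx']*c[0]/c[2]+m['cx'],m['fy']*c[1]/c[2]+m['cy']])
def rot(s=None):
    q=(s or state())['eef_rot'];return R.from_quat([q[1],q[2],q[3],q[0]])
def plan(target_xy=None,z=None,xdir=None,p=None,base=None):
    """tool down target: TCP position p, tool x along angle xdir(rad; folded to nearest of half turns). prints shift & rotvec"""
    s=state(); r0=rot(s); 
    Rm0=r0.as_matrix(); best=None
    for a in (xdir,xdir+np.pi):
        x=np.array([np.cos(a),np.sin(a),0]);zz=np.array([0,0,-1.]);T=np.c_[x,np.cross(zz,x),zz]
        rv=(r0.inv()*R.from_matrix(T)).as_rotvec()
        if best is None or np.linalg.norm(rv)<np.linalg.norm(best): best=rv
        print("option",np.degrees(a).round(1),rv.round(4))
    print("shift",(Rm0.T@(np.asarray(p)-s['eef_pos'])).round(4),"turn",best.round(4))
E
python3 - <<'E'
from h import *
f=lambda u,v,x0,y0,k:((u+.5)/k-.5+x0,(v+.5)/k-.5+y0)
A=lambda u,v:f(u,v,170,235,4.8)
B=lambda u,v:f(u,v,350,190,4.7)
c=[p2w(A(*q),.010) for q in((62,34),(757,140),(727,329),(29,227))]
c=np.array(c);print(c.round(4));print("centre",c.mean(0).round(4))
d=(c[0]+c[3]-c[1]-c[2])/2;print("len",np.linalg.norm(d),"ang y",np.degrees(np.arctan2(d[1],d[0])), "wid",np.linalg.norm((c[0]+c[1]-c[2]-c[3])/2))
print("seat",p2w(A(82,130),.058),"knob",p2w(A(672,215),.094))
e=[p2w(B(*q),.0095) for q in((93,553),(467,475))];e=np.array(e);print("col",e,e.mean(0),np.linalg.norm(e[0]-e[1]))
print("boss",p2w(B(95,95),.046), "toe",p2w(B(419,216),.042))
t=cv2.imread("pics/top0.png")[:,:,1]
m=(t[280:320,360:460]>90).astype(np.uint8)
n,l,s,_=cv2.connectedComponentsWithStats(m);i=1+np.argmax(s[1:,4])
print(cv2.minAreaRect(np.argwhere(l==i)[:,::-1].astype(np.float32)+[360,280]))
E
```

```text
[[0.5513 0.3304 0.01  ]
 [0.5079 0.0226 0.01  ]
 [0.425  0.0349 0.01  ]
 [0.4659 0.342  0.01  ]]
centre [0.4875 0.1825 0.01  ]
len 0.3103668642022206 ang y 82.18466527545704 wid 0.08498922213956059
seat [0.50573276 0.30912327 0.058     ] knob [0.47133949 0.05842882 0.094     ]
col [[ 0.41759848 -0.06649733  0.0095    ]
 [ 0.4542444  -0.23338119  0.0095    ]] [ 0.43592144 -0.14993926  0.0095    ] 0.17086001634527975
boss [ 0.61818874 -0.06357788  0.046     ] toe [ 0.56668098 -0.20614779  0.042     ]Traceback (most recent call last):
  File "<stdin>", line 14, in <module>
cv2.error: OpenCV(4.12.0) /io/opencv/modules/imgproc/src/convhull.cpp:143: error: (-215:Assertion failed) total >= 0 && (depth == CV_32F || depth == CV_32S) in function 'convexHull'
```

```bash
python3 - <<'E'
from h import *
plan(p=[.436,-.15,.2],xdir=np.radians(12.4))
t=cv2.imread("pics/top0.png")[:,:,1]
m=(t[280:320,360:460]>90).astype(np.uint8)
n,l,s,_=cv2.connectedComponentsWithStats(m);i=1+np.argmax(s[1:,4])
print(cv2.minAreaRect((np.argwhere(l==i)[:,::-1]+[360,280]).astype(np.float32)))
E
```

```text
option 12.4 [5.0000e-04 1.4000e-03 1.0395e+00]
option 192.4 [-1.7000e-03  6.0000e-04 -2.1021e+00]
shift [-0.5571  0.4611  0.1039] turn [5.0000e-04 1.4000e-03 1.0395e+00]
((409.00933837890625, 299.0407409667969), (8.606607437133789, 81.99952697753906), 77.125)
```

{"fn": "move_arm", "kwargs": {"motion": [[[-0.557,0.461,0.104],[0,0,1.04],60],[[-0.557,0.461,0.104],[0,0,1.04],60],[[-0.557,0.461,0.104],[0,0,1.04],60],[[-0.557,0.461,0.104],[0,0,1.04],60],[[-0.557,0.461,0.104],[0,0,1.04],60],[[-0.557,0.461,0.104],[0,0,1.04],60],[[-0.557,0.461,0.104],[0,0,1.04],60],[[-0.557,0.461,0.104],[0,0,1.04],60],[[-0.557,0.461,0.104],[0,0,1.04],60],[[-0.557,0.461,0.104],[0,0,1.04],60]]}}

```text
time_s: 0.98
eef_pos: [0.3219, 0.1377, 0.2445]
eef_rot: [-0.0, 0.994, 0.107, 0.0]
wrist_force: [0.6, 1.0, -0.3]
width: 0.0514
```

```bash
python3 - <<'E'
from h import *
plan(p=[.436,-.15,.2],xdir=np.radians(12.4))
E
```

```text
option 12.4 [ 0.     -0.0008 -0.0025]
option 192.4 [-1.2000e-03 -0.0000e+00  3.1391e+00]
shift [0.0504 0.3053 0.0445] turn [ 0.     -0.0008 -0.0025]
```

{"fn": "move_arm", "kwargs": {"motion": [[[0.05,0.305,0.044],[0,0,0],60],[[0.05,0.305,0.044],[0,0,0],60],[[0.05,0.305,0.044],[0,0,0],60],[[0.05,0.305,0.044],[0,0,0],60],[[0.05,0.305,0.044],[0,0,0],60],[[0.05,0.305,0.044],[0,0,0],60],[[0.05,0.305,0.044],[0,0,0],60],[[0.05,0.305,0.044],[0,0,0],60],[[0.05,0.305,0.044],[0,0,0],60],[[0.05,0.305,0.044],[0,0,0],60]]}}

```text
time_s: 1.82
eef_pos: [0.436, -0.1487, 0.1999]
eef_rot: [-0.001, 0.994, 0.107, -0.001]
wrist_force: [-0.7, 0.4, 0.1]
width: 0.0515
```

```bash
python3 - <<'E'
from h import *
s=state();cv2.imwrite("pics/w1.png",camera("wrist")[:,:,::-1])
import pickle;pickle.dump(s,open("s1.pkl","wb"))
print(s['eef_pos'],w2p([.4176,-.0665,.0075],"wrist",s),w2p([.4542,-.2334,.0075],"wrist",s))
plan(p=[.436,-.15,.2],xdir=np.radians(12.4))
E
```

```text
[ 0.43596026 -0.14865313  0.19993172] [315.58893667  99.08290666] [316.45959095 343.23765292]
option 12.4 [-0.0017  0.0013 -0.0015]
option 192.4 [2.00e-03 2.60e-03 3.14e+00]
shift [-0.0001  0.0026  0.0001] turn [-0.0017  0.0013 -0.0015]
```

View pics/w1.png

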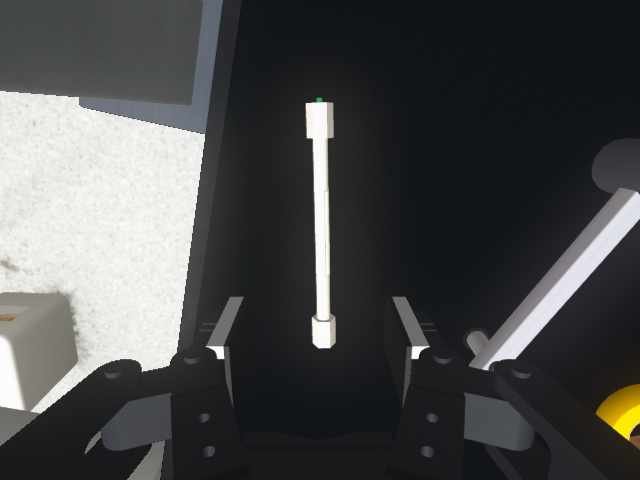

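The wrist view shows the long column between the fingers, with its ends at about (319.5,102) and (323,346).

```bash
python3 - <<'E'
from h import *
import pickle
s=pickle.load(open("s1.pkl","rb"))
g=cv2.imread("pics/w1.png")[:,:,1]
m=(g[60:370,270:380]>130).astype(np.uint8)
n,l,st,_=cv2.connectedComponentsWithStats(m);i=1+np.argmax(st[1:,4]);pts=np.argwhere(l==i)[:,::-1]+[270,60]
print(st[i])
rows={}
for v in (150,170,190,280,300,310): r=pts[pts[:,1]==v][:,0];print(v,r.min(),r.max())
top=pts[pts[:,1]==pts[:,1].min()];bot=pts[pts[:,1]==pts[:,1].max()];print(top.mean(0),bot.mean(0))
a=p2w((320.5,102),.0075,"wrist",s);b=p2w((323.5,346),.0075,"wrist",s)
print(a,b,(a+b)/2,np.linalg.norm(a-b),np.degrees(np.arctan2(*(a-b)[1::-1])))
E
```

```text
[  36   38   29  250 4209]
150 313 327
170 313 327
190 314 328
280 316 329
300 317 329
310 317 329
[319.  98.] [323.5 347. ]
[ 0.4209248  -0.06752392  0.0075    ] [ 0.45979297 -0.23456105  0.0075    ] [ 0.44035889 -0.15104249  0.0075    ] 0.17149967030500265 103.09915774439845
```

```bash
python3 - <<'E'
from h import *
plan(p=[.4387,-.1507,.0755],xdir=np.radians(12.9))
E
```

```text
option 12.9 [-0.0017  0.0013 -0.0103]
option 192.9 [2.0000e-03 2.6000e-03 3.1313e+00]
shift [0.0025 0.0041 0.1246] turn [-0.0017  0.0013 -0.0103]
```

{"fn": "move_arm", "kwargs": {"motion": [[[0.0025,0.002,0.02],[0,0,-0.01],60],[[0.0025,0.002,0.045],[0,0,-0.01],60],[[0.0025,0.002,0.07],[0,0,-0.01],60],[[0.0025,0.002,0.09],[0,0,-0.01],60],[[0.0025,0.002,0.105],[0,0,-0.01],60],[[0.0025,0.002,0.115],[0,0,-0.01],60],[[0.0025,0.002,0.121],[0,0,-0.01],60],[[0.0025,0.002,0.1245],[0,0,-0.01],60],[[0.0025,0.002,0.1245],[0,0,-0.01],60],[[0.0025,0.002,0.1245],[0,0,-0.01],60]]}}

```text
time_s: 2.7
eef_pos: [0.4393, -0.1488, 0.0767]
eef_rot: [0.0, 0.994, 0.113, 0.0]
wrist_force: [-0.6, -0.2, -0.4]
width: 0.0511
```

```bash
python3 - <<'E'
from h import *
plan(p=[.4387,-.1507,.0755],xdir=np.radians(12.9))
print(state()['eef_pos'],state()['wrist_force'])
cv2.imwrite("pics/w2.png",camera("wrist")[:,:,::-1])
E
```

```text
option 12.9 [ 0.0005 -0.0006  0.0016]
option 192.9 [ 9.00e-04  8.00e-04 -3.14e+00]
shift [-0.001   0.0017  0.0012] turn [ 0.0005 -0.0006  0.0016]
[ 0.43925286 -0.14880493  0.07667383] [-0.63953568 -0.15136867 -0.37577262]
```

View pics/w2.png

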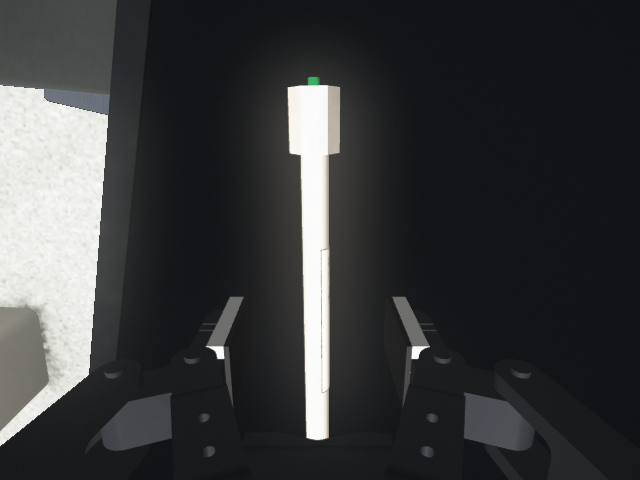

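{"fn": "move_arm", "kwargs": {"motion": [[[0,0.001,0.001],[0,0,0],60],[[0,0.001,0.001],[0,0,0],40],[[0,0.001,0.001],[0,0,0],10],[[0,0.001,0.001],[0,0,0],0],[[0,0.001,0.001],[0,0,0],0],[[0,0.001,0.001],[0,0,0],0],[[0,0.001,0.001],[0,0,0],0],[[0,0.001,0.001],[0,0,0],0],[[0,0.001,0.001],[0,0,0],0],[[0,0.001,0.001],[0,0,0],0]], "force": 50}}

```text
time_s: 3.58
eef_pos: [0.4393, -0.1502, 0.0754]
eef_rot: [0.0, 0.994, 0.113, 0.0]
wrist_force: [-1.5, -0.4, 6.7]
width: 0.007
```

```bash
python3 - <<'E'
from h import *
s=state()
print(s['eef_pos'],s['wrist_force'],s['width'])
cv2.imwrite("pics/w3.png",camera("wrist")[:,:,::-1])
t=camera("top");cv2.imwrite("pics/t3.png",t[:,:,::-1])
E
```

```text
[ 0.43932756 -0.15023727  0.0753866 ] [-1.53340812 -0.35755571  6.70038936] 0.006969867225768203
```

View pics/w3.png

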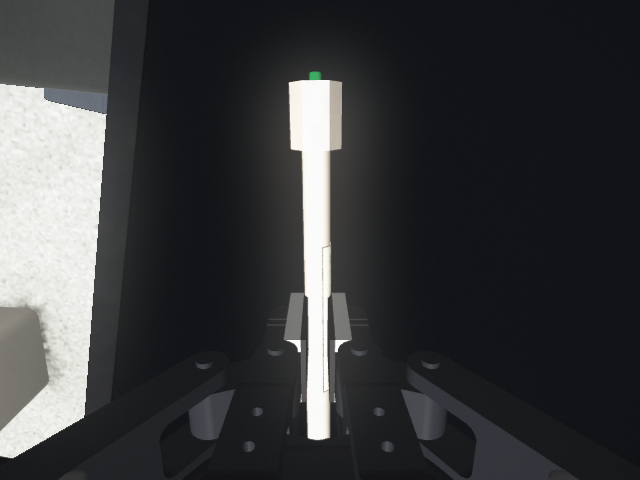

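{"fn": "move_arm", "kwargs": {"motion": [[[0,0.001,-0.001],[0,0,0],0],[[0,0.001,-0.003],[0,0,0],0],[[0,0.001,-0.008],[0,0,0],0],[[0,0.001,-0.015],[0,0,0],0],[[0,0.001,-0.03],[0,0,0],0],[[0,0.001,-0.05],[0,0,0],0],[[0,0.001,-0.08],[0,0,0],0],[[0,0.001,-0.1],[0,0,0],0],[[0,0.001,-0.11],[0,0,0],0],[[0,0.001,-0.11],[0,0,0],0]]}}

```text
time_s: 4.52
eef_pos: [0.4408, -0.1518, 0.1882]
eef_rot: [0.002, 0.994, 0.113, 0.002]
wrist_force: [0.1, -0.8, -0.8]
width: 0.0071
```

```bash
python3 - <<'E'
from h import *
import pickle
s=state()
print(s['eef_pos'],s['wrist_force'],s['wrist_torque'],s['width'])
cv2.imwrite("pics/w4.png",camera("wrist")[:,:,::-1])
cv2.imwrite("pics/s4.png",camera("scene")[200:480,200:500,::-1])
R_=rot(s).as_matrix()
for v in (81,):
  for z in (.0075,.015): 
    p=p2w((315.5,v),z,"wrist",s); 
E
```

```text
[ 0.44075766 -0.15184146  0.18817068] [ 0.06217879 -0.76063336 -0.78237597] [-0.00126957 -0.06987757  0.06616812] 0.007067615142663157
```

View pics/w4.png

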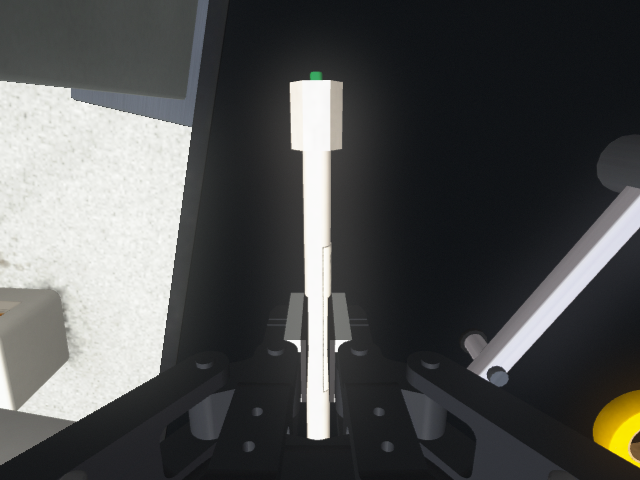

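View pics/s4.png

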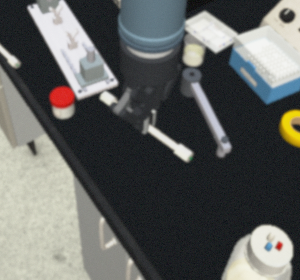

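```bash
python3 - <<'E'
from h import *
plan(p=[.4908,.2001,.22],xdir=np.radians(-7.8))
E
```

```text
option -7.8 [ 0.0006 -0.0008  0.3622]
option 172.2 [ 1.1000e-03  8.0000e-04 -2.7794e+00]
shift [ 0.1288 -0.3307 -0.0347] turn [ 0.0006 -0.0008  0.3622]
```

{"fn": "move_arm", "kwargs": {"motion": [[[0.008,-0.02,-0.02],[0,0,0.03],0],[[0.02,-0.05,-0.035],[0,0,0.08],0],[[0.035,-0.09,-0.035],[0,0,0.12],0],[[0.05,-0.13,-0.035],[0,0,0.16],0],[[0.066,-0.17,-0.035],[0,0,0.2],0],[[0.082,-0.21,-0.035],[0,0,0.24],0],[[0.098,-0.25,-0.035],[0,0,0.28],0],[[0.113,-0.29,-0.035],[0,0,0.32],0],[[0.124,-0.32,-0.035],[0,0,0.35],0],[[0.129,-0.331,-0.035],[0,0,0.362],0]]}}

```text
time_s: 5.45
eef_pos: [0.4901, 0.2052, 0.2185]
eef_rot: [-0.001, 0.998, -0.067, -0.001]
wrist_force: [-0.4, -0.4, -1.0]
width: 0.0073
```

{"fn": "move_arm", "kwargs": {"motion": [[[0,0,0],[0,0,0],0],[[0,0,0],[0,0,0],0],[[0,0,0],[0,0,0],0],[[0,0,0],[0,0,0],0],[[0,0,0],[0,0,0],0],[[0,0,0],[0,0,0],0],[[0,0,0],[0,0,0],0],[[0,0,0],[0,0,0],0],[[0,0,0],[0,0,0],0],[[0,0,0],[0,0,0],0]]}}

```text
time_s: 6.28
eef_pos: [0.4911, 0.2002, 0.2202]
eef_rot: [-0.0, 0.998, -0.068, 0.0]
wrist_force: [0.3, -0.7, -1.3]
width: 0.0072
```

```bash
python3 - <<'E'
from h import *
import pickle
s=state();pickle.dump(s,open("s5.pkl","wb"))
print(s['eef_pos'],np.degrees(np.arctan2(*rot(s).as_matrix()[1::-1,0])),s['width'])
im=camera("wrist")[:,:,::-1].copy();cv2.imwrite("pics/w5.png",im)
u=np.array([.136,.9907,0]);h=np.array([.4913,.2041,.057])
for n,k,z in(("near",.045,.057),("far",-.045,.057),("seat",.106,.058),("knob",-.145,.094)): print(n,w2p([h[0]+k*u[0],h[1]+k*u[1],z],"wrist",s))
E
```

```text
[0.49105122 0.20024792 0.22017819] -7.806848001443423 0.007166630897265905
near [315.39849658 162.40971114]
far [315.58725394 305.12033047]
seat [315.23369044  45.32583533]
knob [315.50466833 477.71060382]
```

View pics/w5.png

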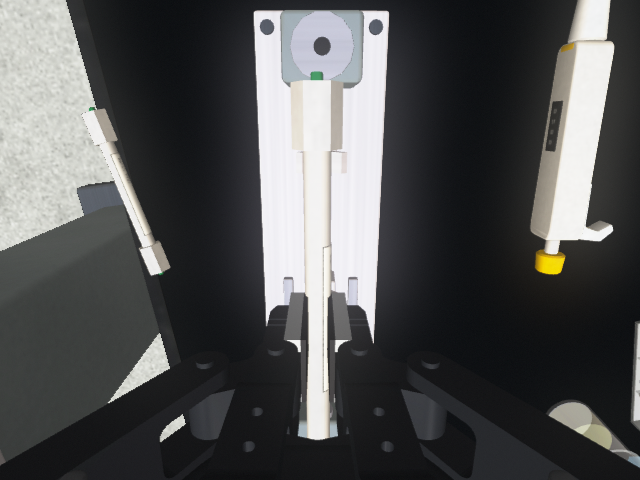

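```bash
python3 - <<'E'
from h import *
import pickle
s=pickle.load(open("s5.pkl","rb"))
im=cv2.imread("pics/w5.png")
seat=p2w((322,46.),.058,"wrist",s);print("seat",seat)
# base edges
g=im.astype(int).sum(2)
L=[];Rr=[]
for v in list(range(120,270,10)):
    r=g[v]; a=np.where(r[235:300]>380)[0].min()+235; b=np.where(r[340:410]>380)[0].max()+340
    L.append(p2w((a-.5,v),.01,"wrist",s));Rr.append(p2w((b+.5,v),.01,"wrist",s))
L=np.array(L);Rr=np.array(Rr)
for e in(L,Rr):
    f=np.polyfit(e[:,1],e[:,0],1);print("ang",90-np.degrees(np.arctan(f[0])),"x at y=.2041",np.polyval(f,.2041),np.abs(np.polyval(f,e[:,1])-e[:,0]).max())
cv2.imwrite("pics/w5z.png",cv2.resize(im[0:330,240:400],None,fx=1.8,fy=1.8))
cv2.imwrite("pics/w5y.png",cv2.resize(im[130:200,270:370],None,fx=7,fy=7))
E
```

```text
seat [0.5091996  0.30830953 0.058     ]
ang 82.17426887129842 x at y=.2041 0.4518910468420015 0.0003582055360015213
ang 82.29592108737582 x at y=.2041 0.5371726288021492 0.00031591032600231106
```

View pics/w5y.png

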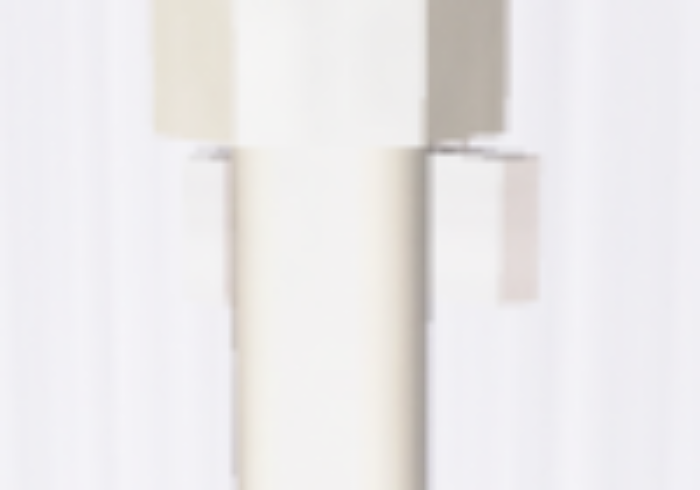

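```bash
python3 - <<'E'
from h import *
plan(p=[.4942,.1995,.132],xdir=np.radians(-7.78))
E
```

```text
option -7.8 [-0.     -0.0001 -0.0003]
option 172.2 [-1.0000e-04  1.0000e-04  3.1413e+00]
shift [0.0033 0.0004 0.0881] turn [-0.     -0.0001 -0.0003]
```

{"fn": "move_arm", "kwargs": {"motion": [[[0.0033,0,0.01],[0,0,0],0],[[0.0033,0,0.025],[0,0,0],0],[[0.0033,0,0.04],[0,0,0],0],[[0.0033,0,0.055],[0,0,0],0],[[0.0033,0,0.068],[0,0,0],0],[[0.0033,0,0.078],[0,0,0],0],[[0.0033,0,0.084],[0,0,0],0],[[0.0033,0,0.088],[0,0,0],0],[[0.0033,0,0.088],[0,0,0],0],[[0.0033,0,0.088],[0,0,0],0]]}}

```text
time_s: 7.17
eef_pos: [0.4946, 0.2, 0.1323]
eef_rot: [-0.0, 0.998, -0.068, 0.0]
wrist_force: [0.2, -0.1, -0.8]
width: 0.0073
```

```bash
python3 - <<'E'
from h import *
import pickle
s=state();pickle.dump(s,open("s6.pkl","wb"))
print(s['eef_pos'],s['wrist_force'],np.degrees(np.arctan2(*rot(s).as_matrix()[1::-1,0])))
im=camera("wrist")[:,:,::-1].copy();cv2.imwrite("pics/w6.png",im)
plan(p=[.4942,.1995,.1198],xdir=np.radians(-7.78))
E
```

```text
[0.4945747  0.20001369 0.13228381] [ 0.24977801 -0.05668023 -0.76895376] -7.787528030696745
option -7.8 [-0.0004 -0.0011 -0.0002]
option 172.2 [-1.8000e-03  6.0000e-04  3.1414e+00]
shift [-0.0005  0.0006  0.0128] turn [-0.0004 -0.0011 -0.0002]
```

View pics/w6.png

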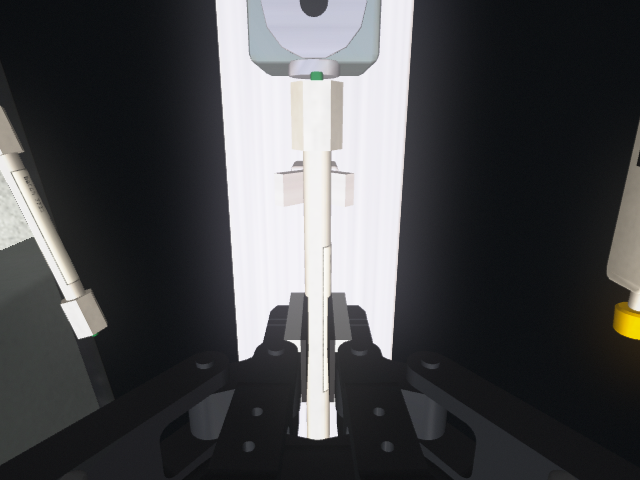

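{"fn": "move_arm", "kwargs": {"motion": [[[-0.0006,0.001,0.002],[0,0,0],0],[[-0.0006,0.0015,0.004],[0,0,0],0],[[-0.0006,0.0015,0.006],[0,0,0],0],[[-0.0006,0.0015,0.008],[0,0,0],0],[[-0.0006,0.0015,0.0095],[0,0,0],0],[[-0.0006,0.0015,0.0105],[0,0,0],0],[[-0.0006,0.0015,0.0115],[0,0,0],0],[[-0.0006,0.0015,0.012],[0,0,0],0],[[-0.0006,0.0015,0.012],[0,0,0],0],[[-0.0006,0.0015,0.012],[0,0,0],0]]}}

```text
time_s: 8.05
eef_pos: [0.4934, 0.1985, 0.1204]
eef_rot: [0.0, 0.998, -0.068, -0.0]
wrist_force: [-2.3, 0.8, 3.9]
width: 0.0075
```

```bash
python3 - <<'E'
from h import *
import pickle
s=state();pickle.dump(s,open("s7.pkl","wb"))
print(s['eef_pos'],s['wrist_force'],s['wrist_torque'])
im=camera("wrist")[:,:,::-1].copy();cv2.imwrite("pics/w7.png",im)
E
```

```text
[0.49340462 0.19854571 0.12036231] [-2.29574169  0.78536079  3.8661026 ] [-0.10441414  0.27981132 -0.04290865]
```

View pics/w7.png

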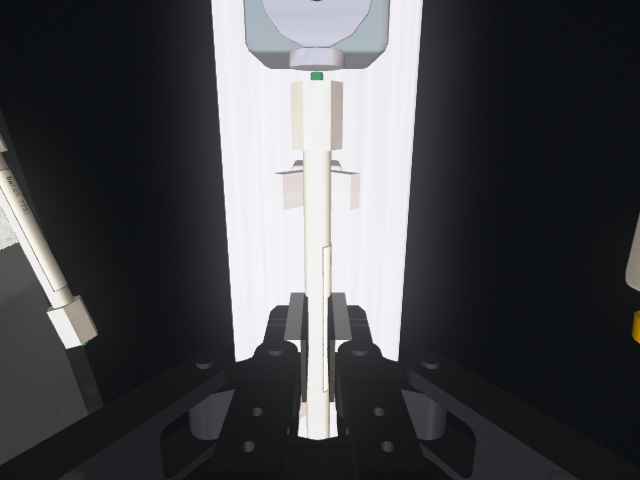

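{"fn": "move_arm", "kwargs": {"motion": [[[0,0,0],[0,0,0],5],[[0,0,0],[0,0,0],12],[[0,0,0],[0,0,0],18],[[0,0,0],[0,0,0],25],[[0,0,0],[0,0,0],32],[[0,0,0],[0,0,0],40],[[0,0,0],[0,0,0],40],[[0,0,-0.01],[0,0,0],40],[[0,0,-0.03],[0,0,0],40],[[0,0,-0.06],[0,0,0],40]]}}

```text
time_s: 8.93
eef_pos: [0.492, 0.1982, 0.1791]
eef_rot: [0.001, 0.998, -0.068, -0.003]
wrist_force: [0.8, -0.3, -0.4]
width: 0.0339
```

```bash
python3 - <<'E'
from h import *
import pickle
s=state();pickle.dump(s,open("s8.pkl","wb"))
print(s['eef_pos'],s['wrist_force'],s['width'])
im=camera("wrist")[:,:,::-1].copy();cv2.imwrite("pics/w8.png",im)
E
```

```text
[0.4919645  0.19821559 0.17908194] [ 0.83847283 -0.34729762 -0.41188215] 0.03389694009400413
```

View pics/w8.png

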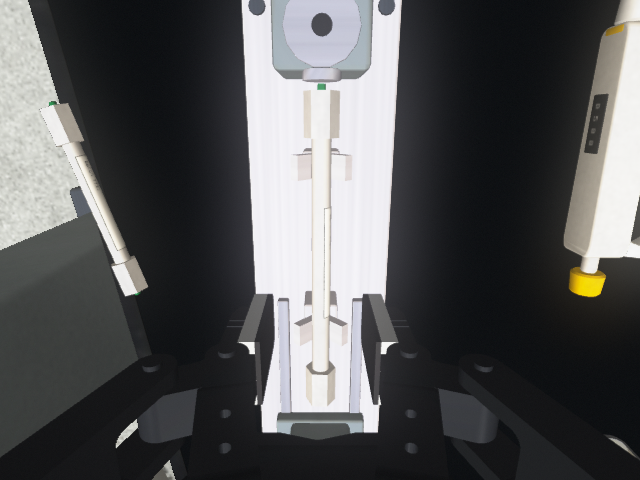

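```bash
python3 - <<'E'
from h import *
plan(p=[.4748,.0577,.20],xdir=np.radians(-7.78))
E
```

```text
option -7.8 [-0.002  -0.0062  0.    ]
option 172.2 [ 0.0098 -0.0032 -3.1415]
shift [-0.0013  0.1428 -0.0139] turn [-0.002  -0.0062  0.    ]
```

{"fn": "move_arm", "kwargs": {"motion": [[[0,0.01,-0.01],[0,0,0],55],[[0,0.03,-0.02],[0,0,0],55],[[0,0.055,-0.02],[0,0,0],55],[[0,0.085,-0.02],[0,0,0],55],[[0,0.11,-0.02],[0,0,0],55],[[0,0.13,-0.02],[0,0,0],55],[[0,0.142,-0.02],[0,0,0],55],[[0,0.142,-0.02],[0,0,0],55],[[0,0.142,-0.02],[0,0,0],55],[[0,0.142,-0.02],[0,0,0],55]]}}

```text
time_s: 9.82
eef_pos: [0.4742, 0.0581, 0.2003]
eef_rot: [-0.0, 0.998, -0.068, 0.0]
wrist_force: [0.1, 0.1, 0.7]
width: 0.0472
```

```bash
python3 - <<'E'
from h import *
import pickle
s=state();pickle.dump(s,open("s9.pkl","wb"))
print(s['eef_pos'],s['wrist_force'],s['width'])
im=camera("wrist")[:,:,::-1].copy();cv2.imwrite("pics/w9.png",im)
print(w2p([.4748,.0577,.094],"wrist",s))
plan(p=[.4748,.0577,.142],xdir=np.radians(-7.78))
E
```

```text
[0.4741748  0.05805614 0.20029241] [0.11760256 0.13350336 0.67042395] 0.047191061066617225
[316.9487513  280.83105372]
option -7.8 [-0.0002 -0.      0.0002]
option 172.2 [ 0.0000e+00 -3.0000e-04 -3.1414e+00]
shift [0.0007 0.0006 0.0582] turn [-0.0002 -0.      0.0002]
```

View pics/w9.png

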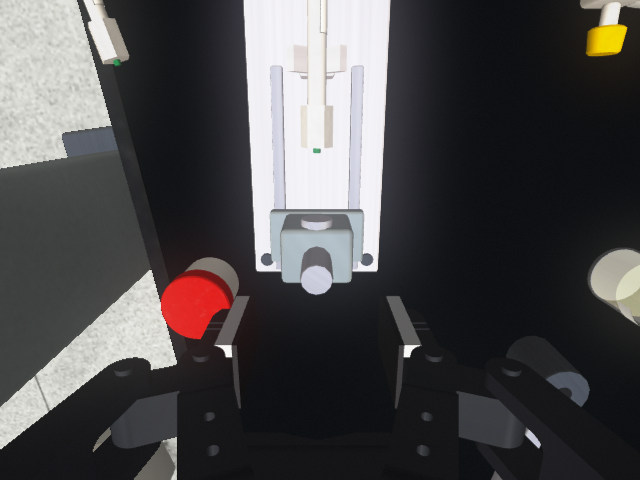

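{"fn": "move_arm", "kwargs": {"motion": [[[0,-0.0005,0.01],[0,0,0],55],[[0,-0.0005,0.022],[0,0,0],55],[[0,-0.0005,0.036],[0,0,0],55],[[0,-0.0005,0.048],[0,0,0],55],[[0,-0.0005,0.055],[0,0,0],55],[[0,-0.0005,0.058],[0,0,0],40],[[0,-0.0005,0.058],[0,0,0],20],[[0,-0.0005,0.058],[0,0,0],0],[[0,-0.0005,0.058],[0,0,0],0],[[0,-0.0005,0.058],[0,0,0],0]], "force": 40}}

```text
time_s: 10.7
eef_pos: [0.4738, 0.0587, 0.142]
eef_rot: [-0.0, 0.998, -0.068, -0.001]
wrist_force: [-1.2, 3.0, -4.5]
width: 0.0143
```

{"fn": "move_arm", "kwargs": {"motion": [[[0,0,0],[0,0,0],0],[[0,0,0],[0,0,0],0],[[0,-0.002,0],[0,0,0],0],[[0,-0.004,0],[0,0,0],0],[[0,-0.007,0],[0,0,0],0],[[0,-0.01,0],[0,0,0],0],[[0,-0.013,0],[0,0,0],0],[[0,-0.016,0],[0,0,0],0],[[0,-0.019,0],[0,0,0],0],[[0,-0.02,0],[0,0,0],0]]}}

```text
time_s: 11.53
eef_pos: [0.4765, 0.0783, 0.142]
eef_rot: [0.0, 0.998, -0.068, -0.001]
wrist_force: [-4.3, -1.8, -1.6]
width: 0.0144
```

```bash
python3 - <<'E'
from h import *
s=state()
print(s['eef_pos'],s['wrist_force'],s['width'])
im=camera("wrist")[:,:,::-1].copy();cv2.imwrite("pics/w10.png",im)
E
```

```text
[0.47653596 0.07832487 0.14198533] [-4.27147678 -1.84077216 -1.59058586] 0.01440705394437465
```

View pics/w10.png

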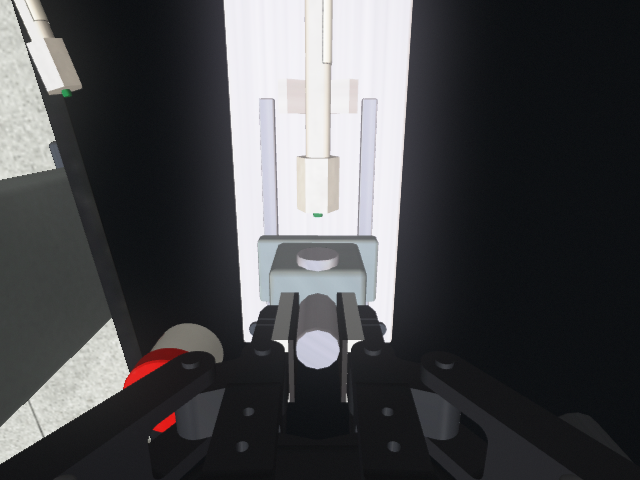

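{"fn": "move_arm", "kwargs": {"motion": [[[-0.0005,-0.002,0],[0,0,0],0],[[-0.0005,-0.004,0],[0,0,0],0],[[-0.0005,-0.006,0],[0,0,0],0],[[-0.0005,-0.008,0],[0,0,0],0],[[-0.0005,-0.01,0],[0,0,0],0],[[-0.0005,-0.012,0],[0,0,0],0],[[-0.0005,-0.014,0],[0,0,0],0],[[-0.0005,-0.016,0],[0,0,0],0],[[-0.0005,-0.017,0],[0,0,0],0],[[-0.0005,-0.018,0],[0,0,0],0]]}}

```text
time_s: 12.42
eef_pos: [0.4789, 0.0963, 0.142]
eef_rot: [-0.0, 0.998, -0.068, -0.0]
wrist_force: [-2.4, -2.8, -5.0]
width: 0.0142
```

```bash
python3 - <<'E'
from h import *
s=state()
print(s['eef_pos'],s['wrist_force'],s['width'])
im=camera("wrist")[:,:,::-1].copy();cv2.imwrite("pics/w11.png",im)
E
```

```text
[0.47892719 0.09626495 0.14201847] [-2.43838114 -2.78378617 -4.98540295] 0.014150838585181852
```

View pics/w11.png

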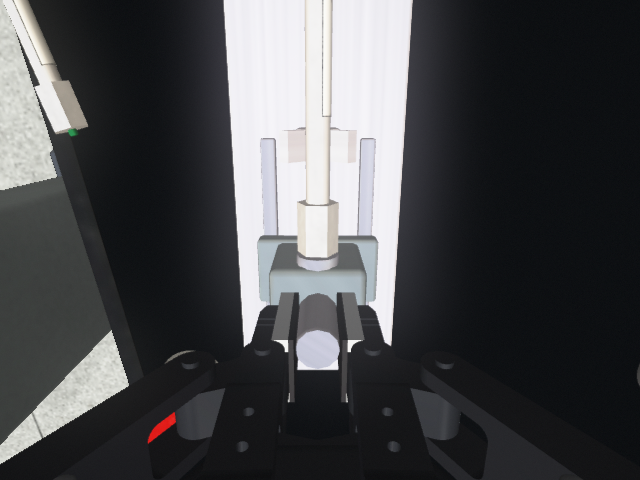

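{"fn": "move_arm", "kwargs": {"motion": [[[0,-0.0005,0],[0,0,0],0],[[0,-0.001,0],[0,0,0],0],[[0,-0.0015,0],[0,0,0],0],[[0,-0.002,0],[0,0,0],0],[[0,-0.0025,0],[0,0,0],0],[[0,-0.003,0],[0,0,0],0],[[0,-0.0035,0],[0,0,0],0],[[0,-0.004,0],[0,0,0],0],[[0,-0.0045,0],[0,0,0],0],[[0,-0.005,0],[0,0,0],0]]}}

```text
time_s: 13.3
eef_pos: [0.4796, 0.101, 0.142]
eef_rot: [0.0, 0.998, -0.068, -0.0]
wrist_force: [-3.9, -3.3, -7.3]
width: 0.0142
```

```bash
python3 - <<'E'
from h import *
s=state()
print(s['eef_pos'],s['wrist_force'],s['width'])
im=camera("wrist")[:,:,::-1].copy();cv2.imwrite("pics/w12.png",im)
im=camera("scene")[:,:,::-1].copy();cv2.imwrite("pics/s12.png",cv2.resize(im[170:310,200:340],None,fx=4,fy=4,interpolation=2))
E
```

```text
[0.4795682 0.101044  0.1420224] [-3.92658956 -3.31466153 -7.27845993] 0.014202145084395452
```

View pics/s12.png

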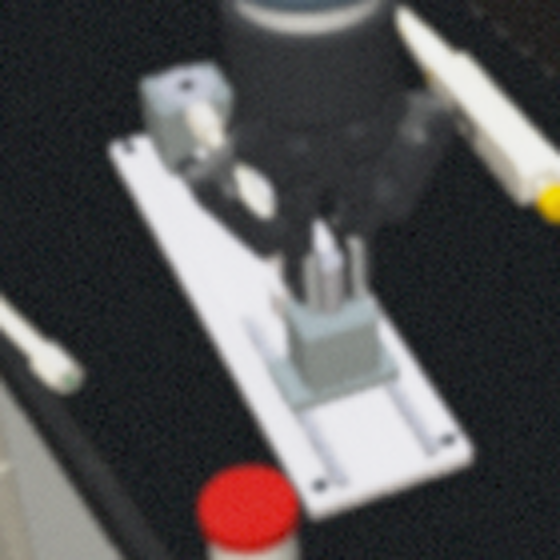

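{"fn": "move_arm", "kwargs": {"motion": [[[0,-0.0003,0],[0,0,0],0],[[0,-0.0006,0],[0,0,0],0],[[0,-0.0009,0],[0,0,0],0],[[0,-0.0012,0],[0,0,0],0],[[0,-0.0015,0],[0,0,0],0],[[0,-0.0018,0],[0,0,0],0],[[0,-0.0021,0],[0,0,0],0],[[0,-0.0024,0],[0,0,0],0],[[0,-0.0027,0],[0,0,0],0],[[0,-0.003,0],[0,0,0],0]]}}

```text
time_s: 14.23
eef_pos: [0.4797, 0.1016, 0.142]
eef_rot: [0.002, 0.998, -0.067, -0.001]
wrist_force: [-5.9, -17.3, -4.1]
width: 0.0142
```

{"fn": "move_arm", "kwargs": {"motion": [[[0,-0.0005,0],[0,0,0],0],[[0,-0.0005,0],[0,0,0],0],[[0,0.0005,0],[0,0,0],0],[[0,0.001,0],[0,0,0],0],[[0,0.001,0],[0,0,0],8],[[0,0.001,0],[0,0,0],20],[[0,0.001,0],[0,0,0],35],[[0,0.001,0],[0,0,0],50],[[0,0.001,0],[0,0,0],50],[[0,0.001,-0.02],[0,0,0],50]]}}

```text
time_s: 15.07
eef_pos: [0.4789, 0.1034, 0.1602]
eef_rot: [-0.0, 0.998, -0.068, -0.002]
wrist_force: [-0.7, -0.4, 0.1]
width: 0.0426
```

{"fn": "move_arm", "kwargs": {"motion": [[[0,0,-0.02],[0,0,0],50],[[0,-0.02,-0.05],[0,0,0],50],[[0,-0.06,-0.08],[0,0,0],50],[[0,-0.09,-0.09],[0,0,0],50],[[0,-0.11,-0.1],[0,0,0],50],[[0,-0.12,-0.1],[0,0,0],50],[[0,-0.12,-0.1],[0,0,0],50],[[0,-0.12,-0.1],[0,0,0],50],[[0,-0.12,-0.1],[0,0,0],50],[[0,-0.12,-0.1],[0,0,0],50]]}}

```text
time_s: 15.9
eef_pos: [0.4958, 0.2206, 0.261]
eef_rot: [0.0, 0.998, -0.069, -0.001]
wrist_force: [0.5, -0.1, 0.8]
width: 0.0426
```

```bash
python3 - <<'E'
from h import *
import pickle
s=state();pickle.dump(s,open("s13.pkl","wb"))
print(s['eef_pos'],s['wrist_force'],s['width'])
im=camera("wrist")[:,:,::-1].copy();cv2.imwrite("pics/w13.png",im)
E
```

```text
[0.4957695  0.22059551 0.26101528] [ 0.53351038 -0.13747967  0.83090216] 0.04262401514818784
```

View pics/w13.png

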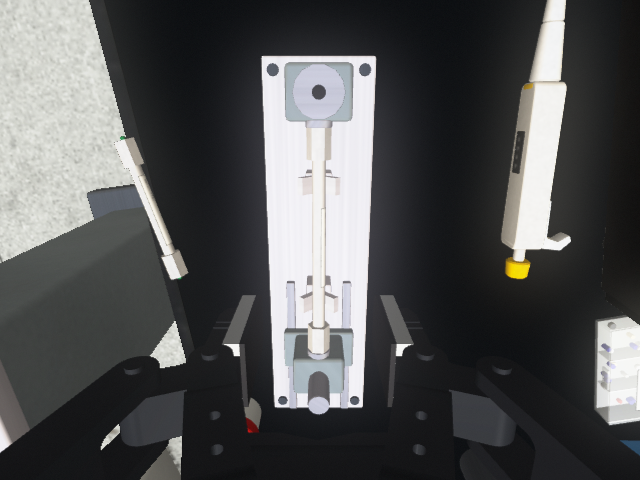

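```bash
python3 - <<'E'
from h import *
import pickle
s=pickle.load(open("s13.pkl","rb"));im=cv2.imread("pics/w13.png")
print(p2w((318.5,92),.058,"wrist",s), p2w((319.3,301),.057,"wrist",s))
a=cv2.resize(im[80:170,270:370],None,fx=5,fy=5,interpolation=2);b=cv2.resize(im[310:400,270:370],None,fx=5,fy=5,interpolation=2)
cv2.imwrite("pics/w13z.png",cv2.resize(np.hstack([a,b]),(800,360)))
E
```

```text
[0.50903901 0.30824732 0.058     ] [0.48962645 0.16262369 0.057     ]
```

View pics/w13z.png

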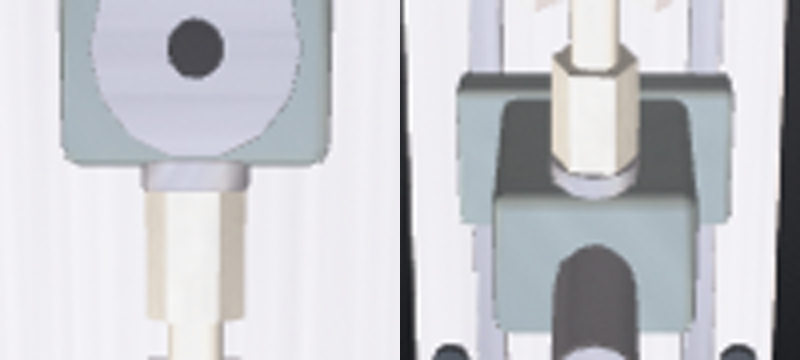

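```bash
python3 - <<'E'
from h import *
plan(p=[.6088,-.1001,.22],xdir=np.radians(-19.9))
E
```

```text
option -19.9 [0.001  0.0016 0.2097]
option 160.1 [-2.3000e-03  1.5000e-03 -2.9319e+00]
shift [0.1559 0.3021 0.0412] turn [0.001  0.0016 0.2097]
```

{"fn": "move_arm", "kwargs": {"motion": [[[0.008,0.015,0],[0,0,0.02],55],[[0.025,0.045,0.005],[0,0,0.05],55],[[0.044,0.085,0.01],[0,0,0.08],55],[[0.063,0.12,0.016],[0,0,0.1],55],[[0.082,0.155,0.022],[0,0,0.13],55],[[0.1,0.19,0.028],[0,0,0.15],55],[[0.118,0.225,0.034],[0,0,0.17],55],[[0.134,0.26,0.04],[0,0,0.19],55],[[0.148,0.287,0.041],[0,0,0.21],55],[[0.156,0.302,0.041],[0,0,0.21],55]]}}

```text
time_s: 16.78
eef_pos: [0.6098, -0.1032, 0.2199]
eef_rot: [0.0, 0.985, -0.175, -0.001]
wrist_force: [0.8, 0.7, -0.2]
width: 0.0469
```

{"fn": "move_arm", "kwargs": {"motion": [[[0,0,0],[0,0,0],55],[[0,0,0],[0,0,0],55],[[0,0,0],[0,0,0],55],[[0,0,0],[0,0,0],55],[[0,0,0],[0,0,0],55],[[0,0,0],[0,0,0],55],[[0,0,0],[0,0,0],55],[[0,0,0],[0,0,0],55],[[0,0,0],[0,0,0],55],[[0,0,0],[0,0,0],55]]}}

```text
time_s: 17.62
eef_pos: [0.6098, -0.0983, 0.2211]
eef_rot: [0.0, 0.985, -0.172, 0.0]
wrist_force: [0.9, 0.1, -0.2]
width: 0.0471
```

```bash
python3 - <<'E'
from h import *
import pickle
s=state();pickle.dump(s,open("s14.pkl","wb"))
print(s['eef_pos'],s['wrist_force'],s['width'])
im=camera("wrist")[:,:,::-1].copy();cv2.imwrite("pics/w14.png",im)
print(w2p([.6217,-.0643,.046],"wrist",s),w2p([.5702,-.207,.042],"wrist",s))
E
```

```text
[ 0.60978044 -0.0982986   0.22112502] [ 0.90839426  0.13034356 -0.19331479] 0.047146265554125016
[315.55734336 181.74401002] [315.74284874 388.18169817]
```

View pics/w14.png

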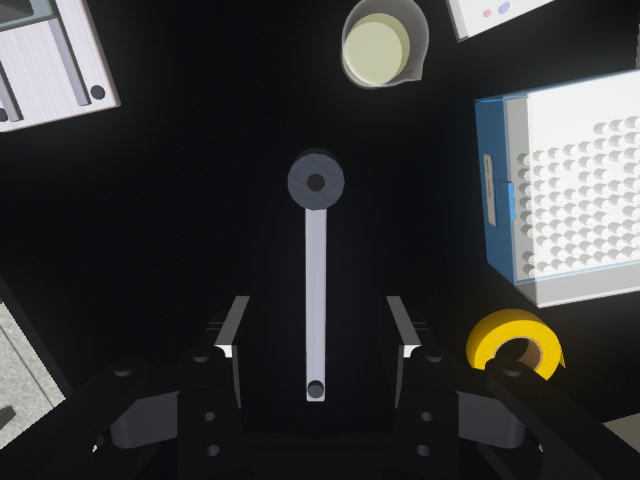

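```bash
python3 - <<'E'
from h import *
s=state()
b=p2w((316,183),.046,"wrist",s);t=p2w((316,389.),.042,"wrist",s);d=(b-t);d[2]=0;print(b,t,np.linalg.norm(d),np.degrees(np.arctan2(d[1],d[0])))
d/=np.linalg.norm(d);p=b-.038*d;p[2]=.085;print(p)
plan(p=p,xdir=np.arctan2(d[1],d[0])-np.pi/2)
E
```

```text
[ 0.62172861 -0.06519906  0.046     ] [ 0.57015733 -0.20778964  0.042     ] 0.15163004261526736 70.11627121161365
[ 0.60880433 -0.10093368  0.085     ]
option -19.9 [-0.     -0.      0.0012]
option 160.1 [ 1.0000e-04 -0.0000e+00 -3.1404e+00]
shift [-1.000e-04  2.700e-03  1.361e-01] turn [-0.     -0.      0.0012]
```

{"fn": "move_arm", "kwargs": {"motion": [[[0,0.0025,0.02],[0,0,0],55],[[0,0.0025,0.045],[0,0,0],55],[[0,0.0025,0.07],[0,0,0],55],[[0,0.0025,0.095],[0,0,0],55],[[0,0.0025,0.112],[0,0,0],55],[[0,0.0025,0.125],[0,0,0],55],[[0,0.0025,0.132],[0,0,0],55],[[0,0.0025,0.136],[0,0,0],55],[[0,0.0025,0.136],[0,0,0],55],[[0,0.0025,0.136],[0,0,0],55]]}}

```text
time_s: 18.5
eef_pos: [0.6094, -0.101, 0.0857]
eef_rot: [0.0, 0.985, -0.172, 0.001]
wrist_force: [0.8, 0.9, -1.0]
width: 0.0469
```

```bash
python3 - <<'E'
from h import *
s=state();print(s['eef_pos'],s['wrist_force'],s['width'])
plan(p=[.6088,-.1009,.085],xdir=np.radians(-19.88))
im=camera("wrist")[:,:,::-1].copy();cv2.imwrite("pics/w15.png",im)
E
```

```text
[ 0.6094091  -0.10100403  0.08573725] [ 0.83634628  0.8971622  -0.97119434] 0.046862366232326105
option -19.9 [ 0.     -0.0011  0.001 ]
option 160.1 [ 1.7000e-03  0.0000e+00 -3.1406e+00]
shift [-0.0006  0.0001  0.0007] turn [ 0.     -0.0011  0.001 ]
```

View pics/w15.png

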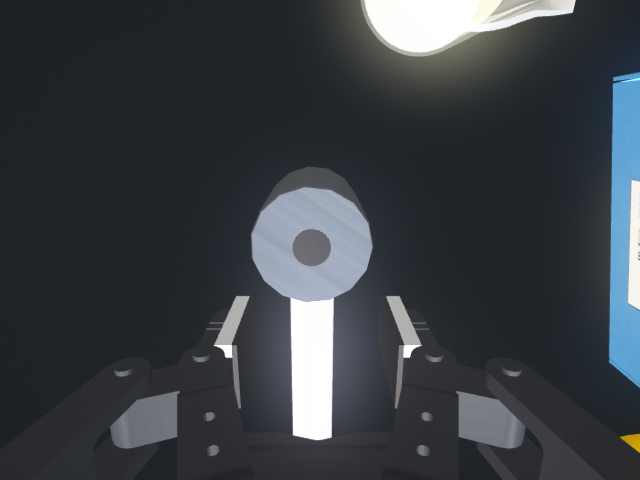

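{"fn": "move_arm", "kwargs": {"motion": [[[-0.001,0,0],[0,0,0],45],[[-0.001,0,0],[0,0,0],30],[[-0.001,0,0],[0,0,0],10],[[-0.001,0,0],[0,0,0],0],[[-0.001,0,0],[0,0,0],0],[[-0.001,0,0],[0,0,0],0],[[-0.001,0,0],[0,0,0],0],[[-0.001,0,0],[0,0,0],0],[[-0.001,0,0],[0,0,0],0],[[-0.001,0,0],[0,0,0],0]], "force": 110}}

```text
time_s: 19.38
eef_pos: [0.6079, -0.1004, 0.086]
eef_rot: [0.0, 0.985, -0.172, 0.0]
wrist_force: [-2.4, 0.3, 5.5]
width: 0.0122
```

{"fn": "move_arm", "kwargs": {"motion": [[[0,0,0],[0,0,0],0],[[0,0,-0.001],[0,0,0],0],[[0,0,-0.003],[0,0,0],0],[[0,0,-0.006],[0,0,0],0],[[0,0,-0.01],[0,0,0],0],[[0,0,-0.015],[0,0,0],0],[[0,0,-0.022],[0,0,0],0],[[0,0,-0.028],[0,0,0],0],[[0,0,-0.03],[0,0,0],0],[[0,0,-0.03],[0,0,0],0]]}}

```text
time_s: 20.22
eef_pos: [0.6086, -0.1007, 0.1163]
eef_rot: [0.0, 0.985, -0.172, 0.001]
wrist_force: [0.5, 0.3, -5.4]
width: 0.012
```

```bash
python3 - <<'E'
from h import *
s=state();print(s['eef_pos'],s['wrist_force'],s['wrist_torque'],s['width'])
import pickle;pickle.dump(s,open("s16.pkl","wb"))
R_=rot(s).as_matrix();print("tool torque",R_.T@s['wrist_torque'], "tilt",R_[:,2])
im=camera("wrist")[:,:,::-1].copy();cv2.imwrite("pics/w16.png",im)
im=camera("scene")[:,:,::-1].copy();cv2.imwrite("pics/s16.png",cv2.resize(im[230:380,330:490],None,fx=4,fy=4,interpolation=2))
E
```

```text
[ 0.60860656 -0.10069357  0.11632058] [ 0.46920072  0.342814   -5.38259895] [-0.00340764 -0.04910907  0.03001192] 0.012015719311382223
tool torque [ 0.01351211  0.04735507 -0.02998246] tilt [ 2.03054331e-03 -7.39309053e-04 -9.99997665e-01]
```

View pics/w16.png

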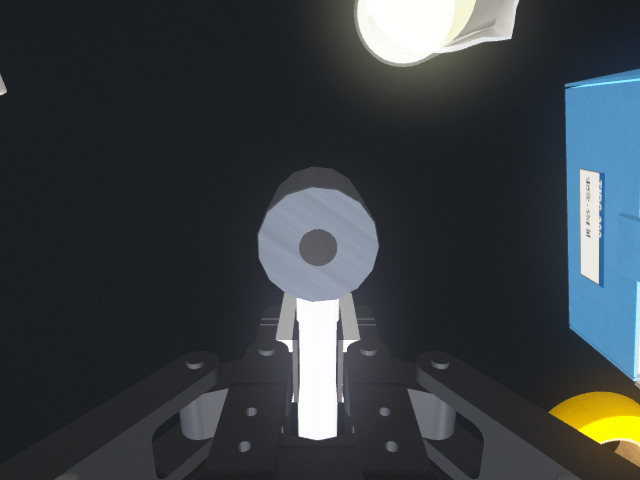

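View pics/s16.png

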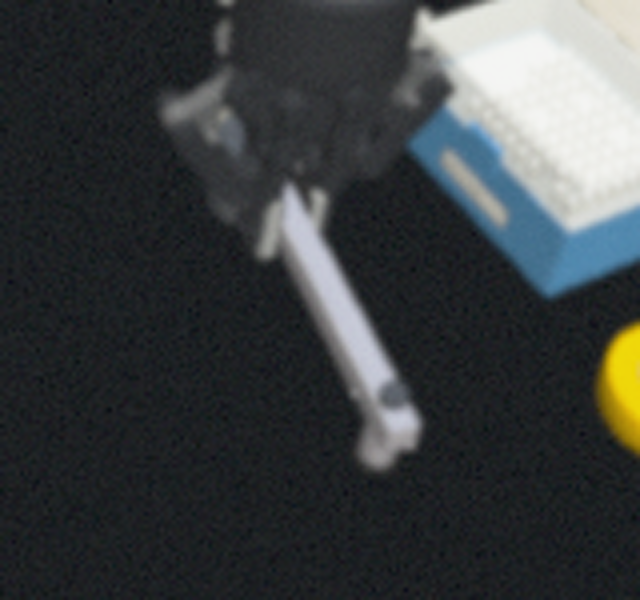

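```bash
python3 - <<'E'
from h import *
plan(p=[.504,.2709,.216],xdir=np.radians(-7.78))
E
```

```text
option -7.8 [ 0.000e+00 -2.000e-04 -2.102e-01]
option 172.2 [-4.0000e-04 -0.0000e+00  2.9314e+00]
shift [-0.2237 -0.3141 -0.1008] turn [ 0.000e+00 -2.000e-04 -2.102e-01]
```

{"fn": "move_arm", "kwargs": {"motion": [[[0,0,-0.01],[0,0,0],0],[[0,0,-0.03],[0,0,0],0],[[-0.005,-0.007,-0.055],[0,0,-0.01],0],[[-0.014,-0.02,-0.08],[0,0,-0.02],0],[[-0.028,-0.039,-0.095],[0,0,-0.03],0],[[-0.044,-0.062,-0.1],[0,0,-0.045],0],[[-0.061,-0.086,-0.1],[0,0,-0.06],0],[[-0.079,-0.111,-0.1],[0,0,-0.075],0],[[-0.097,-0.136,-0.1],[0,0,-0.09],0],[[-0.115,-0.161,-0.1],[0,0,-0.105],0]]}}

```text
time_s: 21.15
eef_pos: [0.5536, 0.0912, 0.2157]
eef_rot: [-0.0, 0.993, -0.12, 0.0]
wrist_force: [0.4, -0.5, -5.8]
width: 0.0119
```

{"fn": "move_arm", "kwargs": {"motion": [[[-0.021,-0.023,0],[0,0,-0.015],0],[[-0.042,-0.046,0],[0,0,-0.03],0],[[-0.063,-0.068,0],[0,0,-0.045],0],[[-0.082,-0.088,0],[0,0,-0.06],0],[[-0.098,-0.106,0],[0,0,-0.075],0],[[-0.111,-0.121,0],[0,0,-0.09],0],[[-0.12,-0.132,0],[0,0,-0.1],0],[[-0.124,-0.14,0],[0,0,-0.105],0],[[-0.125,-0.141,0],[0,0,-0.105],0],[[-0.125,-0.141,0],[0,0,-0.105],0]]}}

```text
time_s: 21.98
eef_pos: [0.4668, 0.2569, 0.2154]
eef_rot: [0.0, 0.998, -0.068, 0.0]
wrist_force: [-0.4, -0.4, -7.1]
width: 0.0122
```

```bash
python3 - <<'E'
from h import *
s=state();print(s['eef_pos'],s['wrist_force'],s['width'])
plan(p=[.504,.2709,.194],xdir=np.radians(-7.78))
E
```

```text
[0.46679344 0.25687906 0.21537559] [-0.44701505 -0.39111016 -7.1310876 ] 0.012179872348679992
option -7.8 [ 0.0002 -0.0006  0.0006]
option 172.2 [ 9.000e-04  3.000e-04 -3.141e+00]
shift [ 0.035  -0.0189  0.0214] turn [ 0.0002 -0.0006  0.0006]
```

{"fn": "move_arm", "kwargs": {"motion": [[[0.004,-0.002,0.002],[0,0,0],0],[[0.012,-0.006,0.006],[0,0,0],0],[[0.02,-0.011,0.011],[0,0,0],0],[[0.027,-0.015,0.016],[0,0,0],0],[[0.032,-0.018,0.02],[0,0,0],0],[[0.035,-0.019,0.021],[0,0,0],0],[[0.035,-0.019,0.021],[0,0,0],0],[[0.035,-0.019,0.021],[0,0,0],0],[[0.035,-0.019,0.021],[0,0,0],0],[[0.035,-0.019,0.021],[0,0,0],0]]}}

```text
time_s: 22.82
eef_pos: [0.5037, 0.2708, 0.1943]
eef_rot: [-0.0, 0.998, -0.068, 0.0]
wrist_force: [0.6, -0.9, -6.3]
width: 0.012
```

```bash
python3 - <<'E'
from h import *
import pickle
s=state();print(s['eef_pos'],s['wrist_force'],s['width']);pickle.dump(s,open("s17.pkl","wb"))
plan(p=[.504,.2709,.194],xdir=np.radians(-7.78))
im=camera("wrist")[:,:,::-1].copy();cv2.imwrite("pics/w17.png",im)
im=camera("scene")[:,:,::-1].copy();cv2.imwrite("pics/s17f.png",im);cv2.imwrite("pics/s17.png",cv2.resize(im[130:310,200:340],None,fx=4,fy=3.3,interpolation=2))
im=camera("top")[:,:,::-1].copy();cv2.imwrite("pics/t17.png",im)
print("seat px",w2p([.5091,.3083,.058],"scene"),"boss foot",w2p([.5091,.3083,.108],"scene"),"toe foot",w2p([.4886,.1587,.108],"scene"),"boss top",w2p([.5091,.3083,.154],"top"),"toe top",w2p([.4886,.1587,.15],"top"))
E
```

```text
[0.50369642 0.27078509 0.19432287] [ 0.58155456 -0.94497241 -6.3333281 ] 0.01199814843170343
option -7.8 [-0.     -0.0001 -0.0002]
option 172.2 [-1.0000e-04  1.0000e-04  3.1414e+00]
shift [ 0.0003 -0.0002  0.0003] turn [-0.     -0.0001 -0.0002]
seat px [246.52482657 191.58204238] boss foot [244.21133349 172.99768498] toe foot [269.72687823 211.69276671] boss top [175.53843411 256.37472797] toe top [255.638502   268.39203094]
```

View pics/w17.png

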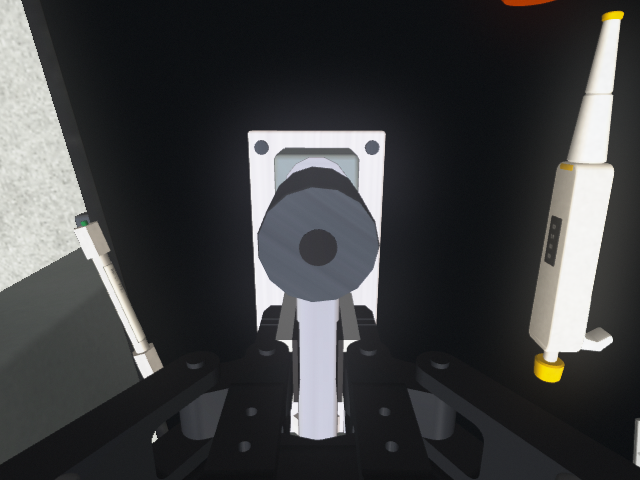

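View pics/s17.png

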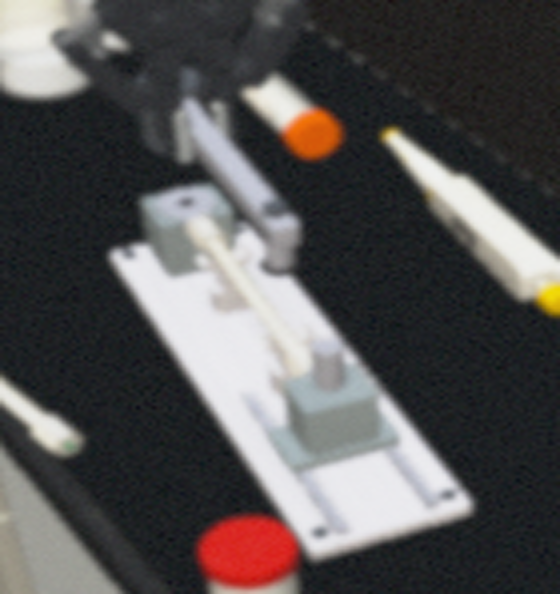

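View pics/t17.png

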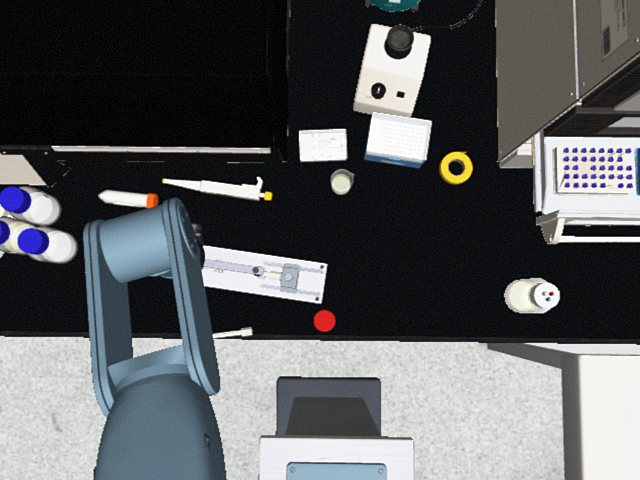

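```bash
python3 - <<'E'
from h import *
im=cv2.imread("pics/t17.png");cv2.imwrite("pics/t17z.png",cv2.resize(im[235:310,185:335],None,fx=5,fy=5,interpolation=2))
E
```

```text
(no output)
```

View pics/t17z.png

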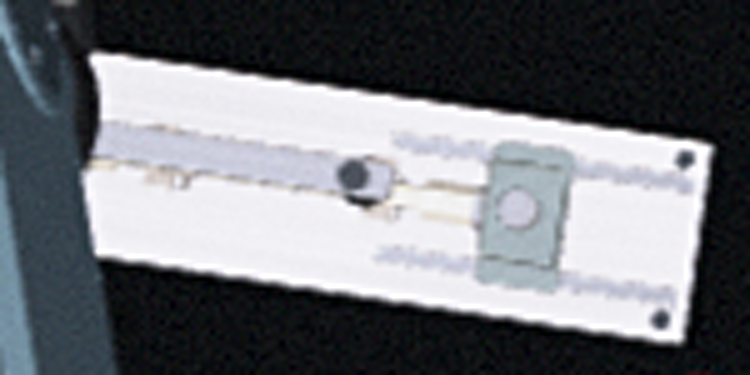

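```bash
python3 - <<'E'
from workcell import state,close_job
s=state();print(s['time_s'],s['eef_pos'],s['wrist_force'],s['width'],abs(s['dq']).max());print(close_job())
E
```

```text
22.9667 [0.50379109 0.27084828 0.19445974] [ 0.25394319 -0.69881797 -5.33081533] 0.012044121719945698 0.001373941200040385
the job is handed in; nothing more can be done
None
```

I carried out the whole task in the order asked and handed it in at about 23 s, with the arm still holding the clamp arm in place.

- **Column:** I laid the long column in both V saddles and let go of it. I then slid the tailstock up by its knob until the push rose to about 17 N. After letting go of the knob, the wrist picture showed the column touching both the headstock pad and the tailstock nose, with no visible gap.
- **Clamp arm:** It is gripped about 37.5 mm from the boss axis (38 mm is the balance point) with 110 N. It hangs level and its position in the hand did not change after lifting.
- **Final pose:** I estimate the boss underside is about 50 mm above the seat, and the tool direction is lined up with the stand. The toe's top showed within about half a pixel of where it should be over the saddle nearer the tailstock. The boss itself was hidden from the top camera, so its place is worked out from the wrist picture.
- **Disagreement:** The top camera read about 3.5 mm lower in x than the wrist camera. I used the wrist camera, and the grasps and the column's fit in the saddles agreed with it.
- **Bystanders:** The gripper never went near the short column, jar or beaker. In the last pictures they look unmoved, though the robot arm partly hides the short column from the top camera.

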